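# Close the laundry stop valve with its loose crank key

## Robot

A 7-joint arm with a two-finger parallel gripper is mounted at the origin on the work surface. World frame = base frame: x ahead of the robot, y to its left, z up, the work surface at z = 0. Lengths are in m, angles in rad, forces in N, time in s.
With the tool pointing down it reaches from about 0.35 to 0.9 m from the base axis. Payload 8.1 kg.
Tool frame: the origin (TCP) lies midway between the tips of the shut fingers; the grasp point (between the pads) lies 19 mm behind it; z points along the fingers, y is the line along which they close (so a half turn about z gives the same grasp; the last joint's range is limited). The gripper opens to 92 mm and grips with 3 to 60 N. Pads are 19 mm wide; open, the fingers measure 130 mm over their backs; the gripper's body (75 mm by 190 mm) begins 47 mm behind the grasp point.
Start: joints at [-1.36, 0.434, 0.025, 1.573, -0.012, 1.134, -0.075], TCP at [0.193, 0.594, 0.227] pointing down, gripper open.
Joint ranges: [-2.62, 2.62], [-0.44, 2.09], [-1.27, 1.32], [0.08, 2.57], [-1.32, 4.46], [0.12, 2], [-2.74, 2.74]. Speed limits (rad/s): [2.22, 2.22, 3.01, 3.01, 3.14, 3.14, 3.14].

## Interface

Orientations are given as a rotation vector (axis times angle).
In Python, from cell import arm gives the robot as it stands.
- The arm moves only by the tool carry_out, never from a script. Its arguments are lists of equal length, an entry for each row: "claw": the finger opening in cm, from 0 to 9.18; "delta_pos": the shift along the tool's x, y, z in cm, a list of three; "angular": the turn, a rotation vector about the tool's x, y, z in rad, a list of three. In form: {"claw": [claw, ...], "delta_pos": [[dx, dy, dz], ...], "angular": [[ax, ay, az], ...]}. A call has 1 to 20 rows; each row shifts and turns the commanded pose from where the row before left it, along the tool's axes as they then stand; what a row does not reach is not made up. A row lasts 1/10 s, in which the tool goes at most 50 mm and 8.59 degrees, less where a joint would pass 70% of its speed; a pose out of reach is approached as far as the arm can. A call with a gripper value outside its range is refused whole. The fingers move at their own pace and stop on an object; "force" is the grip in N (left out, the last holds). Time passes only in rows, so rows that do not move let the fingers close. It gives the time, the measured TCP pose, the force, the opening and the grip force at its end, in the units of the state.
- arm.observe(): the state, without advancing time (a new reading comes with each control period).
- arm.get_image(name): name is "scene" or "top"; returns a dict with "frame" (400x640x3 uint8, red, green, blue), "mtx" (3x3 intrinsics, pixels), "dist" ([k1, k2, p1, p2, k3] as OpenCV has them; the pictures are not rectified), "T" (4x4, takes a point from camera to world coordinates). Camera axes: x right, y down, z forward; pixel columns grow to the right and rows downward; lengths in m; the calibration is good to about 2 mm. A picture is of the moment at which its call begins. There is no depth.
- arm.sign_off(): hands the job in; it is judged then, once.
Trained networks look in a picture, given as the dict that the camera call returned (one of the last four; its "shot" number tells which), for a name from the list of things; names that differ only in an ending like _2 or _b are one class to them, and where a whole thing is asked for, a point or a joint stands for the part that bears it (a point fixed in the world has none). Each returns a list of dicts, best first, with "conf" (0 to 1); they miss things now and then, are a little off and sometimes report something else, mostly with a low value. They report only what shows in the picture. A call takes as long as a camera call. They do not tell look-alikes from the thing itself.
- arm.look_for(label, picture): "centre" ([column, row] as shares, 0 to 1, of the picture: columns of its width, rows of its height, amid what is visible of it).
- arm.trace(label, picture): "region" (400x640 bool, what is visible of it) and "centre" ([column, row] as shares, 0 to 1, of the picture: columns of its width, rows of its height, amid what is visible of it).
- arm.place_of(label, picture): "centre" ([column, row] as shares, 0 to 1, of the picture: columns of its width, rows of its height: a listed point, or the origin of a listed thing).
The state is a dict: "clock": time; "joints": joint angles; "dq": joint speeds; "joint_efforts": joint torques, N m; "position": TCP position; "ee_rot": TCP orientation; "force": force on the tool from outside, world axes, zero at the start; "ft_torque": the same for the moment, N m; "width": opening from 0.0 (shut) to 1.0 (fully open); "gripper_force": force on a finger pad.
Only numpy, scipy, OpenCV 4.12 (cv2) and the standard library are available. Lean on these libraries where they do the work, as an engineer would, in place of code of your own. Each camera call takes 0.05 s, during which the arm holds its last target. There are 200 camera calls.

## Task

Shut off the washing machine's water: lift the loose crank out of its blue holder, feel its square end fully home on the hidden drive inside the grey stop valve (collar flush on the valve's top, never forced down), then turn it clockwise, seen from above, until the dial comes up to the red mark at its stop. Leave the crank seated in the valve, let go of it, and leave everything else where it is.

Things in the scene. Friction and masses are not known exactly. Their poses are not given: they have to be found in the camera images.
- valve: grey stop valve fixed to the worktop, a box 120 x 120 mm and 70 mm high with two copper pipes on its +x side; origin at the centre of its underside, z up. A round mouth 34 mm across in the middle of its top leads down to the drive. Forcing the crank before its bit is home damages the drive (contact forces between crank and valve, added up, over 40 N; keep the press well under 20 N)
- mouth (a point): centre of the round mouth, on the valve's top face, 70 mm above the worktop; the drive's axis is the vertical through it. A black brush seal in the mouth hides the drive and gives no resistance
- dial (a joint): angle (rad) of the white dial ring with black pointer on the valve's top, turning with the drive: 0 = open (green mark), 2.6 = closed (red mark, solid stop); grows clockwise seen from above. Starts between 0 and 0.5. Turning takes about 0.25 to 0.45 N m (3 to 5 N at the knob), and it stays where left. Only the drive turns it: the ring cannot be pushed
- crank: loose steel crank, 0.2 to 0.4 kg, used upright; origin at the centre of the lower end of its square bit, z up along the bit, x along the arm. Bit 20 x 20 mm, 50 mm long, faces parallel to x and y, last 1 mm bevelled to 18 mm. Aluminium arm 16 mm wide, 10 mm thick, at z 58 to 68 mm from the axis out to x = 90 mm. At the start it stands in the holder
- knob (a point): middle of the crank's black round upright knob, 22 mm across, 90 mm from the crank's axis, 98 mm above its origin (it spans z 68 to 118 mm, the arm lies below it): grip or push it here to turn the crank
- holder: blue plastic block 90 x 90 mm, 60 mm high, fixed to the worktop, with a round upright hole 34 mm across and 56 mm deep that holds the crank's bit loosely; origin at the centre of its underside
- peg_yellow: bystander, leave alone: yellow clothes peg 72 x 12 x 10 mm lying between valve and holder; origin at the centre of its underside
- peg_pink: bystander, leave alone: pink clothes peg 72 x 12 x 10 mm lying farther out between valve and holder; origin at the centre of its underside
- detergent: bystander, leave alone: white detergent bottle with blue label, 210 mm tall, far edge; origin at the centre of its underside
- soap_bottle: bystander, leave alone: green soap bottle 150 mm tall, on the left; origin at the centre of its underside
- scourer_can: bystander, leave alone: white scouring-powder can with red label, 170 mm tall, on the right; origin at the centre of its underside
- scrub_brush: bystander, leave alone: blue-handled scrubbing brush 200 mm long lying on the robot's right; origin at the centre of its underside
- soap_bar: bystander, leave alone: cream bar of soap 50 x 75 x 22 mm in a white dish on the robot's left; origin at the centre of its underside
- peg_pot: bystander, leave alone: purple plastic pot 90 mm tall on the left; origin at the centre of its underside
- rim (a point): the hidden drive: a square socket 22 mm wide; this point is the middle of its upper rim, 24 mm below the mouth; it is deeper than the bit reaches. How its square is turned differs every time and is shown by nothing: turn the crank under about 5 N, up to a quarter turn, until it drops in (play 7 degrees each way). Clockwise the drive may be dragged along; anticlockwise it stops at dial 0
- collar (a point): middle of the underside of the crank's round collar (48 mm across, 8 mm thick), 50 mm above the crank's origin. At the start it lies on the holder's top; fully home it lies flush on the valve's top, the crank's origin 20 mm above the worktop; on the drive's rim, unaligned, the crank stands 26 mm higher
- grip (a point): on the crank's axis, 92 mm above its origin, in the orange square grip block 24 x 24 mm (z 58 to 108 mm, faces parallel to the crank's x and y): take the crank here from above to carry and seat it
Not all that is in view belongs to the job. Several things have the shape of the valve; the one meant has the colours described above.

How it is judged:
On the way, in this order (a step that is already met when the one before it is completed fails the run):
1. the crank is fully home in the valve: collar flush, upright (z of crank in the frame of valve below 0.0235 m and horizontal distance between crank and mouth below 0.004 m and angle between crank's own z axis and vertical below 0.08 rad), for 0.2 s.
2. with the crank home, the dial is turned to the closed stop (value of joint dial above 2.48 rad and z of crank in the frame of valve below 0.026 m), for 0.2 s.
At the end, for the whole second after the job is handed in: the dial is within 0.12 rad of its closed stop (above 2.48 of 2.6), and the crank stands at rest and released in the valve, fully home (collar within 3.5 mm of the valve's top), within 4 mm of the drive's axis and within 0.08 rad of upright (all of step 1 and value of joint dial above 2.48 rad and linear speed of crank below 0.02 m/s); the robot touches nothing.
It fails at once if the crank forced against the valve (contact forces adding up to over 40 N) before it is home (contact force between crank and valve above 40 N and z of crank in the frame of valve above 0.026 m).
It fails at once if the crank dropped or laid on the worktop (angle between crank's own z axis and vertical above 0.5 rad).
It fails at once if a bystander moved more than 30 mm (distance of any of peg_yellow, peg_pink, detergent, soap_bottle, scourer_can, scrub_brush, soap_bar, peg_pot from where it was at the start of the episode above 0.03 m).
It also fails if it takes over 72 s, if anything falls off the work surface, if the arm or the gripper's body presses on something with over 40 N, if the wrist force passes 120 N, or if a joint passes its speed limit or range.

## Working session

There is one attempt and no reset: what is moved stays moved. The work goes in short steps, Python scripts to look and compute and a tool call to move; the robot and the scene stay as the last step left them, time stands still between calls to the robot, and variables do not carry over. Pictures are saved under pics/ and viewed, at most 10 in all, crops included, and the job is handed in when it is done.

Besides the shell and the picture viewer there is one more tool, called after "Request:" by a JSON object that holds its "method" and its "body", one argument or row to a line. carry_out: Moves the arm, as the interface text tells. Its arguments: {"type":"object","properties":{"claw":{"type":"array","items":{"type":"number"}},"delta_pos":{"type":"array","items":{"type":"array","items":{"type":"number"}}},"angular":{"type":"array","items":{"type":"array","items":{"type":"number"}}},"force":{"type":"number"}},"required":["claw","delta_pos","angular"]}

```bash
mkdir -p pics; ls; cat > h.py <<'E'
import numpy as np, cv2
from cell import arm
from scipy.spatial.transform import Rotation as R
def ray(im,c):
    px=np.array([[c[0]*640,c[1]*400]],float).reshape(1,1,2)
    u=cv2.undistortPoints(px,im["mtx"],im["dist"]).ravel() if 1 else 0
    T=np.array(im["T"]); d=T[:3,:3]@np.array([u[0],u[1],1]); return T[:3,3],d/np.linalg.norm(d)
def onz(im,c,z):
    o,d=ray(im,c); return o+d*(z-o[2])/d[2]
def tri(a,b):
    A=np.zeros((3,3));r=np.zeros(3)
    for o,d in (a,b):
        P=np.eye(3)-np.outer(d,d);A+=P;r+=P@o
    p=np.linalg.solve(A,r); return p,max(np.linalg.norm((np.eye(3)-np.outer(d,d))@(p-o)) for o,d in (a,b))
def shots():
    r={}
    for n in("scene","top"):
        im=arm.get_image(n); im["mtx"]=np.array(im["mtx"],float); im["dist"]=np.array(im["dist"],float); r[n]=im
    return r
def proj(im,p):
    Ti=np.linalg.inv(np.array(im["T"])); q=cv2.projectPoints(np.array([p],float),cv2.Rodrigues(Ti[:3,:3])[0],Ti[:3,3],im["mtx"],im["dist"])[0].ravel(); return q
E
python3 - <<'E'
from h import *
np.set_printoptions(precision=4,suppress=True)
s=shots()
for n in s:
    cv2.imwrite(f"pics/{n}0.png",s[n]["frame"][:,:,::-1]); print(n,np.array(s[n]["T"])[:3,3])
for l in("valve","mouth","crank","knob","grip","holder","collar","peg_yellow","peg_pink"):
    for n in s:
        for r in arm.place_of(l,s[n])[:4]:
            c=r["centre"]; print(l,n,round(r["conf"],2),np.round([c[0]*640,c[1]*400],1))
o=arm.observe(); print(o)
E
```

```text
pics
scene [1.2938 0.1466 0.9269]
top [0.3584 0.0048 1.3292]
valve scene 0.93 [378.3 286.9]
valve scene 0.62 [360.2 216.6]
valve top 0.82 [261.5 148.5]
valve top 0.64 [281.  222.7]
mouth scene 0.81 [362.8 199.6]
mouth scene 0.69 [380.9 271.4]
mouth top 0.97 [260.2 144.4]
mouth top 0.65 [278.7 218.8]
crank scene 0.98 [271.9 210.3]
crank top 0.68 [361.2 213.1]
knob scene 0.6 [245.7 171.1]
knob top 0.84 [387.  225.9]
knob top 0.33 [358.7 212.3]
knob top 0.32 [356.7 210.8]
grip scene 0.69 [267.9 188.2]
grip top 0.91 [363.8 206.6]
grip top 0.33 [440.6 263.3]
holder scene 0.65 [247.1 167.7]
holder scene 0.56 [272.7 212.6]
holder top 0.88 [360.4 212.9]
holder top 0.38 [338.1 141.1]
collar scene 0.7 [275.  212.7]
collar scene 0.69 [269.  198.9]
collar top 0.94 [360.1 208.8]
collar top 0.75 [279.1 215.2]
collar top 0.48 [450.1 188.5]
peg_yellow scene 0.43 [325.5 198.5]
peg_yellow top 0.62 [312.8 233.8]
peg_yellow top 0.52 [182.8 250.7]
peg_pink scene 0.73 [472.9 268.9]
peg_pink scene 0.45 [320.2 240.3]
peg_pink top 0.4 [311.1 189.6]
peg_pink top 0.25 [163.8 216.8]
{'clock': 1.0, 'joints': array([-1.3596,  0.4345,  0.025 ,  1.5732, -0.0116,  1.134 , -0.0751]), 'dq': array([-0.0013,  0.0012,  0.0003, -0.    , -0.0008,  0.0001, -0.0014]), 'joint_efforts': array([ -0.0002, -66.7679,   0.9835, -31.4808,  -0.0608,   0.0326,
         0.    ]), 'position': array([0.193 , 0.5945, 0.2268]), 'ee_rot': array([0.4911, 3.103 , 0.0001]), 'force': array([-0.0013,  0.6774,  0.4037]), 'ft_torque': array([ 0.0029,  0.0223, -0.0257]), 'gripper_force': 0.0, 'width': 0.9997225822748947}
```

View pics/scene0.png

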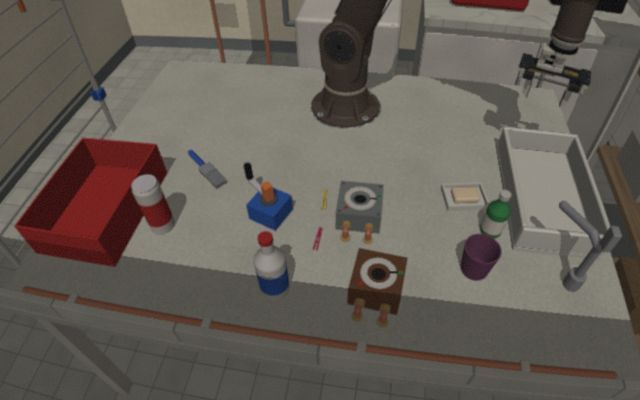

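View pics/top0.png

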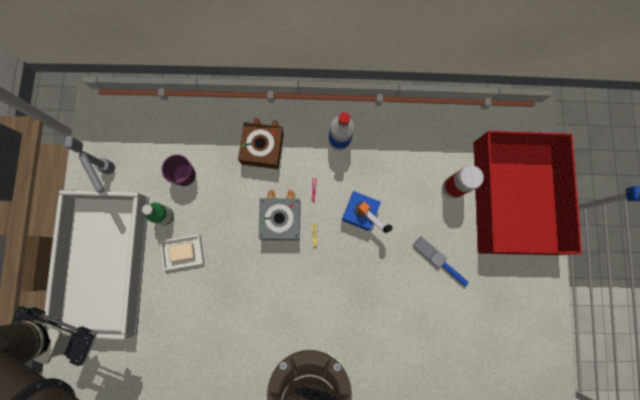

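Scene: the robot base is at the top. The grey valve is at scene (361,200) / top (280,218), and a brown look-alike is at scene (380,271) / top (261,145). The crank stands in the blue holder, with its grip at scene (268,190) / top (363,208) and its knob at scene (248,171) / top (388,228). I choose the grey valve by its colour; the crank has no look-alike. Next I measure and check with a crop.

```bash
python3 - <<'E'
from h import *
np.set_printoptions(precision=4,suppress=True)
s=shots(); S,T=s["scene"],s["top"]
near={"mouth":((361,199),(279,218)),"valve":((361,216),(281,222)),"grip":((268,190),(363,208)),"knob":((248,171),(388,228)),"holder":((270,212),(361,213)),"collar":((269,199),(360,209))}
def pick(l,im,p,f):
    c=[np.array(r["centre"]) for r in f(l,im)]; c=[q for q in c if np.hypot(*(q*[640,400]-p))<12]
    return c[0] if c else None
for l,(a,b) in near.items():
    ca,cb=pick(l,S,a,arm.place_of),pick(l,T,b,arm.place_of)
    if ca is None or cb is None: print(l,ca,cb); 
    else:
        print(l,*tri(ray(S,ca),ray(T,cb)),ca*[640,400],cb*[640,400])
for l,z in(("mouth",.07),("grip",.102),("knob",.108),("collar",.06),("holder",0),("valve",0)):
    for n,im in s.items():
        c=pick(l,im,near[l][n=="top"],arm.place_of)
        if c is not None: print(l,n,onz(im,c,z))
f=T["frame"][170:260,240:420]; cv2.imwrite("pics/crop1.png",cv2.resize(f,(800,400),interpolation=cv2.INTER_CUBIC)[:,:,::-1])
E
```

```text
mouth [0.4995 0.1058 0.0632] 0.0013186789902513974 [360.512 197.8  ] [277.504 220.12 ]
valve [0.5154 0.1024 0.0093] 0.0022408936281809607 [359.104 214.92 ] [281.28 216.92]
grip [ 0.5357 -0.1447  0.098 ] 4.079155063234336e-05 [266.496 188.92 ] [363.776 208.68 ]
knob [ 0.4874 -0.2088  0.1143] 0.0023277655487484394 [246.72 169.68] [385.984 225.48 ]
holder [ 0.54   -0.1425  0.0138] 0.0031738776914585517 [269.184 210.8  ] [358.784 211.28 ]
collar [ 0.5379 -0.1391  0.0608] 0.0024751706476553908 [268.928 199.08 ] [359.616 209.8  ]
mouth scene [0.506  0.1048 0.07  ]
mouth top [0.4986 0.1065 0.07  ]
grip scene [ 0.5394 -0.1433  0.102 ]
grip top [ 0.5351 -0.1441  0.102 ]
knob scene [ 0.4812 -0.2139  0.108 ]
knob top [ 0.4874 -0.2075  0.108 ]
collar scene [ 0.5374 -0.1419  0.06  ]
collar top [ 0.5375 -0.1368  0.06  ]
holder scene [ 0.529  -0.1501  0.    ]
holder top [ 0.5412 -0.1409  0.    ]
valve scene [0.5071 0.1042 0.    ]
valve top [0.5167 0.1008 0.    ]
```

View pics/crop1.png

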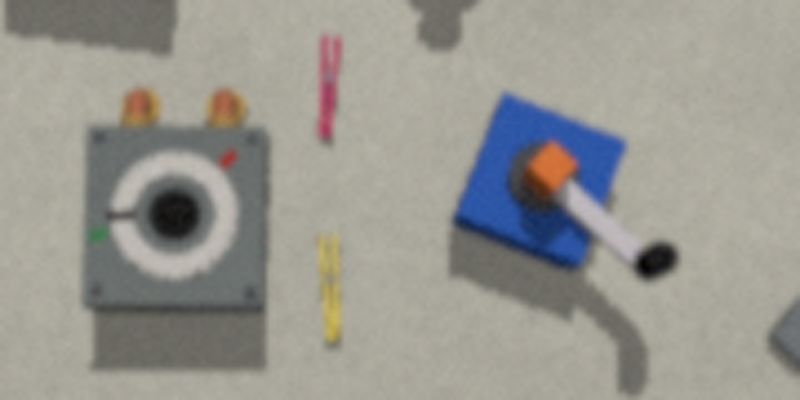

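The crop shows the grey valve with its mouth at full-frame (278.9,217.9), the pointer just clockwise of green, and the red mark at upper right. The orange grip is at (364,207) and the knob at (388,228). Next I refine the positions with colour blobs fitted against projected models.

```bash
cat > m.py <<'E'
from h import *
from scipy.optimize import least_squares
def cen(poly):
    h=cv2.convexHull(poly.astype(np.float32)); m=cv2.moments(h); return np.array([m["m10"],m["m01"]])/m["m00"]
def pj(im,P):
    Ti=np.linalg.inv(np.array(im["T"])); return cv2.projectPoints(np.array(P,float),cv2.Rodrigues(Ti[:3,:3])[0],Ti[:3,3],im["mtx"],im["dist"])[0].reshape(-1,2)
t=np.linspace(0,2*np.pi,48,endpoint=False)
def cyl(x,y,r,z0,z1): return [[x+r*np.cos(a),y+r*np.sin(a),z] for a in t for z in(z0,z1)]
def box(x,y,w,h,z0,z1): 
    c,s=np.cos(w),np.sin(w); return [[x+h*(c*a-s*b),y+h*(s*a+c*b),z] for a in(-1,1) for b in(-1,1) for z in(z0,z1)]
def blob(im,f,p,r):
    F=im["frame"]; hsv=cv2.cvtColor(F,cv2.COLOR_RGB2HSV); m=f(hsv).astype(np.uint8)
    w=np.zeros_like(m); cv2.circle(w,(int(p[0]),int(p[1])),r,1,-1); m&=w
    n,l,st,c=cv2.connectedComponentsWithStats(m); i=1+np.argmax(st[1:,4]); return c[i],st[i,4]
def solve(im,c,model,p0): 
    return least_squares(lambda q:cen(pj(im,model(*q)))-c,p0,x_scale=.01).x
orange=lambda h:(h[...,0]>4)&(h[...,0]<18)&(h[...,1]>130)&(h[...,2]>90)
dark=lambda h:(h[...,2]<55)
E
python3 - <<'E'
from m import *
np.set_printoptions(precision=4,suppress=True)
s=shots()
pts={"scene":dict(g=(268,190),k=(248,171),m=(361,199)),"top":dict(g=(364,207),k=(388,228),m=(279,218))}
for n,im in s.items():
    p=pts[n]
    c,a=blob(im,orange,p["g"],16); print(n,"grip",c,a,solve(im,c,lambda x,y:box(x,y,-2.3,.012,.068 if n=="scene" else .068,.118),[.536,-.144]))
    c,a=blob(im,dark,p["k"],12); print(n,"knob",c,a,solve(im,c,lambda x,y:cyl(x,y,.011,.078,.128),[.48,-.21]))
    c,a=blob(im,dark,p["m"],9); print(n,"mouth",c,a,solve(im,c,lambda x,y:cyl(x,y,.017,.0699,.07),[.5,.105]))
    white=lambda h:(h[...,2]>150)&(h[...,1]<45)
    f=white(cv2.cvtColor(im["frame"],cv2.COLOR_RGB2HSV)).astype(np.uint8); w=np.zeros_like(f); cv2.circle(w,p["m"],20,1,-1); f&=w
    cs,_=cv2.findContours(f,cv2.RETR_EXTERNAL,cv2.CHAIN_APPROX_NONE); cc=max(cs,key=len); e=cv2.fitEllipse(cc); print("ring",e,solve(im,np.array(e[0]),lambda x,y:cyl(x,y,.04,.071,.0711),[.5,.105]))
E
```

```text
scene grip [267.2247 191.2135] 178 [ 0.5392 -0.1434]
scene knob [247.9899 170.697 ] 99 [ 0.4802 -0.2112]
scene mouth [359.8052 198.5455] 77 [0.5088 0.1032]Traceback (most recent call last):
  File "<stdin>", line 12, in <module>
ValueError: max() iterable argument is empty
```

```bash
python3 - <<'E'
from m import *
np.set_printoptions(precision=4,suppress=True)
s=shots()
pts={"scene":dict(g=(268,190),k=(248,171),m=(361,199)),"top":dict(g=(364,207),k=(388,228),m=(279,218))}
for n,im in s.items():
    p=pts[n]
    c,a=blob(im,orange,p["g"],16); print(n,"grip",c,a,solve(im,c,lambda x,y:box(x,y,-2.3,.012,.068,.118),[.536,-.144]))
    for th in (55,70):
        d=lambda h:h[...,2]<th
        c,a=blob(im,d,p["k"],12); print(n,"knob",c,a,solve(im,c,lambda x,y:cyl(x,y,.011,.078,.128),[.48,-.21]))
        c,a=blob(im,d,p["m"],9); print(n,"mouth",c,a,solve(im,c,lambda x,y:cyl(x,y,.017,.0699,.07),[.5,.105]))
    H=cv2.cvtColor(im["frame"],cv2.COLOR_RGB2HSV); q=p["m"]
    print(H[q[1],q[0]-22:q[0]+23,2])
    for th in(120,130,140):
        f=((H[...,2]>th)).astype(np.uint8); w=np.zeros_like(f); cv2.circle(w,p["m"],19,1,-1); f&=w
        cs,_=cv2.findContours(f,cv2.RETR_EXTERNAL,cv2.CHAIN_APPROX_NONE)
        if cs:
            cc=max(cs,key=len); e=cv2.fitEllipse(cv2.convexHull(cc)); print("ring",e,solve(im,np.array(e[0]),lambda x,y:cyl(x,y,.02,.071,.0711),[.5,.105]))
E
```

```text
scene grip [267.257  191.2514] 179 [ 0.5398 -0.1421]
scene knob [248.0204 170.6837] 98 [ 0.4801 -0.2112]
scene mouth [359.7436 198.5128] 78 [0.5087 0.103 ]
scene knob [247.982  170.6757] 111 [ 0.4801 -0.2113]
scene mouth [360.0208 198.6875] 96 [0.5092 0.1038]
[ 86  87  90  88  87 105 128 140 141 144 141 124  94  83  72  50  30  29
  27  23  24  28  26  22  27  23  37  61  77  85  81  94 114 108  95  91
  77  72  75  87  87  88  89 107 125]
ring ((359.8954162597656, 197.72703552246094), (22.748641967773438, 30.503013610839844), 94.19014739990234) [0.5067 0.1031]
ring ((359.8771057128906, 197.77886962890625), (21.571210861206055, 29.663965225219727), 92.48280334472656) [0.5069 0.1031]
ring ((358.96185302734375, 198.14114379882812), (19.79253578186035, 26.484928131103516), 103.81999969482422) [0.5086 0.1008]
top grip [363.3889 207.4306] 72 [ 0.5419 -0.1447]
top knob [386.9714 228.4286] 35 [ 0.4793 -0.2109]
top mouth [278.7349 217.7108] 83 [0.5059 0.1032]
top knob [386.9762 228.2381] 42 [ 0.4799 -0.2109]
top mouth [278.8485 217.7677] 99 [0.5057 0.1028]
[171 159 125 109 110 110 101  78  85  95  94  91  89 101 108  99  72  42
  25  26  27  24  24  26  28  26  28  52  89 110 119 148 182 191 191 176
 144 116 113 108 110 111 112 144 167]
ring ((279.35821533203125, 217.16983032226562), (29.38605308532715, 32.80036926269531), 45.0840950012207) [0.5074 0.1013]
ring ((279.5025329589844, 217.0320587158203), (28.54106903076172, 32.56193161010742), 44.70370101928711) [0.5078 0.1009]
ring ((279.3054504394531, 217.15106201171875), (27.86660385131836, 31.25908851623535), 42.79174041748047) [0.5075 0.1015]
```

Request:
{"method": "carry_out", "body": {
  "claw": [9,9,9,9,9,9,9,9,9,9,9,9,9,9,9,9,9,9,9,9],
  "delta_pos": [
    [-2.79,-2.97,0],
    [-2.79,-2.97,0],
    [-2.79,-2.97,0],
    [-2.79,-2.97,0],
    [-2.79,-2.97,0],
    [-2.79,-2.97,0],
    [-2.79,-2.97,0],
    [-2.79,-2.97,0],
    [-2.79,-2.97,0],
    [-2.79,-2.97,0],
    [-2.79,-2.97,0],
    [-2.79,-2.97,0],
    [-2.79,-2.97,0],
    [-2.79,-2.97,0],
    [-2.79,-2.97,0],
    [-2.79,-2.97,0],
    [-2.79,-2.97,0],
    [-2.79,-2.97,0],
    [-2.79,-2.97,0],
    [-2.79,-2.97,0]
  ],
  "angular": [
    [0,0,0],
    [0,0,0],
    [0,0,0],
    [0,0,0],
    [0,0,0],
    [0,0,0],
    [0,0,0],
    [0,0,0],
    [0,0,0],
    [0,0,0],
    [0,0,0],
    [0,0,0],
    [0,0,0],
    [0,0,0],
    [0,0,0],
    [0,0,0],
    [0,0,0],
    [0,0,0],
    [0,0,0],
    [0,0,0]
  ],
  "force": 20
}}

```text
clock: 4.5
position: [0.5409, -0.1442, 0.2268]
ee_rot: [0.49, 3.103, 0.0]
force: [0.9, 0.5, 1.6]
width: 0.979
gripper_force: 0.0
```

Request:
{"method": "carry_out", "body": {
  "claw": [9,9,9,9,9,9,9,9,9,9,9,9,9,9,9,9,9],
  "delta_pos": [
    [0,0,0],
    [0,0,0],
    [0,0,0],
    [0,0,0],
    [0,0,0],
    [0,0,0],
    [0,0,0],
    [0,0,0],
    [0,0,0],
    [0,0,0],
    [0,0,0],
    [0,0,0],
    [0,0,0],
    [0,0,0],
    [0,0,0],
    [0,0,0],
    [0,0,0]
  ],
  "angular": [
    [0,0,0.14],
    [0,0,0.14],
    [0,0,0.14],
    [0,0,0.14],
    [0,0,0.14],
    [0,0,0.14],
    [0,0,0.14],
    [0,0,0.14],
    [0,0,0.14],
    [0,0,0.14],
    [0,0,0.14],
    [0,0,0.14],
    [0,0,0.14],
    [0,0,0.168],
    [0,0,0],
    [0,0,0],
    [0,0,0]
  ]
}}

```text
clock: 6.2
position: [0.5403, -0.1427, 0.2268]
ee_rot: [-2.855, -1.311, -0.0]
force: [0.4, 0.9, -0.4]
width: 0.982
gripper_force: 0.0
```

```bash
cat > d.py <<'E'
import sys
from m import *
np.set_printoptions(precision=4,suppress=True)
def to(x,y,z,th=None):
    o=arm.observe(); Q=R.from_rotvec(o["ee_rot"]); M=Q.as_matrix(); cur=np.arctan2(M[1,1],M[0,1])
    print("t",o["clock"],"pos",o["position"],"th",cur,"tilt",np.arccos(-M[2,2]),"q",o["joints"],"F",o["force"],"w",o["width"]*9.18,o["gripper_force"])
    print("delta tool cm",100*M.T@(np.array([x,y,z])-o["position"]))
    if th is not None: print("turn z",(cur-th+np.pi)%(2*np.pi)-np.pi)
    return o
if __name__=="__main__": to(*map(float,sys.argv[1:]))
E
python3 d.py .5405 -.1433 .083 -.731
```

```text
t 6.2 pos [ 0.5403 -0.1427  0.2268] th -0.7095953648853752 tilt 0.00023153463250657886 q [-0.525   0.4492  0.9884  1.7893 -0.4132  1.128  -0.1095] F [ 0.4021  0.8872 -0.4429] w 9.01172685757572 0.0
delta tool cm [-0.0329  0.053  14.3767]
turn z 0.02140463511462487
```

Request:
{"method": "carry_out", "body": {
  "claw": [9,9,9,9,9,9,2,2,2,2,2,2,2,2,2,2],
  "delta_pos": [
    [0,0.05,2.9],
    [0,0,2.9],
    [0,0,2.9],
    [0,0,2.9],
    [0,0,2.8],
    [0,0,0],
    [0,0,0],
    [0,0,0],
    [0,0,0],
    [0,0,0],
    [0,0,0],
    [0,0,0],
    [0,0,0],
    [0,0,0],
    [0,0,0],
    [0,0,0]
  ],
  "angular": [
    [0,0,0.02],
    [0,0,0],
    [0,0,0],
    [0,0,0],
    [0,0,0],
    [0,0,0],
    [0,0,0],
    [0,0,0],
    [0,0,0],
    [0,0,0],
    [0,0,0],
    [0,0,0],
    [0,0,0],
    [0,0,0],
    [0,0,0],
    [0,0,0]
  ],
  "force": 40
}}

```text
clock: 7.8
position: [0.5405, -0.1429, 0.0826]
ee_rot: [-2.87, -1.278, 0.0]
force: [0.0, 0.2, -0.5]
width: 0.26
gripper_force: 40.0
```

```bash
python3 d.py .5405 -.1433 .083 -.731
```

```text
t 7.8 pos [ 0.5405 -0.1429  0.0826] th -0.7330342261929987 tilt 0.0004448534163109197 q [-0.4031  0.618   0.8361  1.9399 -0.6062  0.8554  0.0249] F [ 0.0224  0.2004 -0.4739] w 2.3838113577588023 39.9666702747345
delta tool cm [-0.0289  0.0219 -0.0364]
turn z -0.002034226192998645
```

Request:
{"method": "carry_out", "body": {
  "claw": [2,2,2,2,2,2,2],
  "delta_pos": [
    [0,0,-1],
    [0,0,-3],
    [0,0,-3],
    [0,0,-3],
    [0,0,-3],
    [0,0,0],
    [0,0,0]
  ],
  "angular": [
    [0,0,0],
    [0,0,0],
    [0,0,0],
    [0,0,0],
    [0,0,0],
    [0,0,0],
    [0,0,0]
  ]
}}

```text
clock: 8.5
position: [0.5406, -0.1429, 0.2129]
ee_rot: [-2.87, -1.278, -0.001]
force: [0.4, 0.3, -4.2]
width: 0.259
gripper_force: 40.0
```

```bash
python3 d.py .5065 .103 .213 -.7
python3 - <<'E'
from m import *
s=shots()
a=s["scene"]["frame"][90:240,150:420]; b=s["top"]["frame"][140:290,240:510]
cv2.imwrite("pics/lift.png",np.vstack([cv2.resize(v,(540,300)) for v in(a,b)])[:,:,::-1])
E
```

```text
t 8.5 pos [ 0.5406 -0.1429  0.2129] th -0.7328952186778738 tilt 0.0008968052622262893 q [-0.5188  0.4666  0.9851  1.8075 -0.4344  1.1023 -0.1134] F [ 0.3513  0.3044 -4.2453] w 2.375074701939941 39.96583342552185
delta tool cm [ 15.9962 -18.9912   0.0002]
turn z -0.03289521867787393
```

View pics/lift.png

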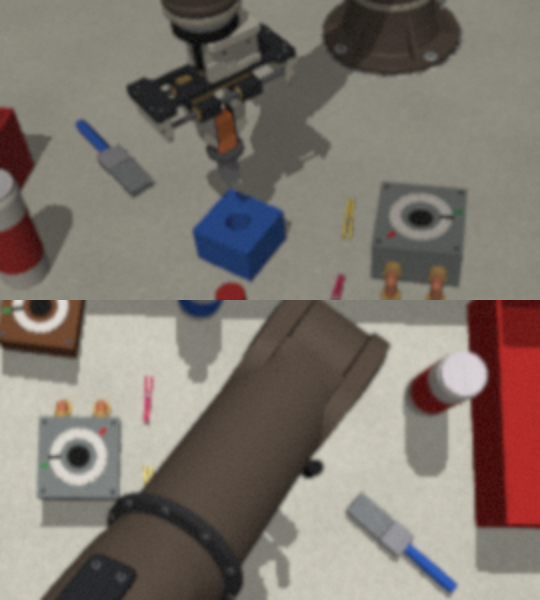

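Crop: the crank hangs upright in the gripper above the empty holder, and the grey valve at crop (420,215) is free. I carry it over and turn it anticlockwise to gain wrist range.

Request:
{"method": "carry_out", "body": {
  "claw": [2,2,2,2,2,2,2,2,2,2],
  "delta_pos": [
    [1,-1.2,0],
    [2,-2.37,0],
    [2,-2.37,0],
    [2,-2.37,0],
    [2,-2.37,0],
    [2,-2.37,0],
    [2,-2.37,0],
    [2,-2.37,0],
    [1,-1.2,0],
    [0,0,0]
  ],
  "angular": [
    [0,0,0],
    [0,0,0],
    [0,0,0],
    [0,0,0],
    [0,0,0],
    [0,0,0],
    [0,0,0],
    [0,0,0],
    [0,0,0],
    [0,0,0]
  ],
  "force": 50
}}

```text
clock: 9.6
position: [0.5056, 0.1053, 0.2115]
ee_rot: [-2.867, -1.283, 0.003]
force: [-1.0, -0.6, -3.3]
width: 0.261
gripper_force: 50.0
```

Request:
{"method": "carry_out", "body": {
  "claw": [2,2,2,2,2,2,2,2,2,2,2,2,2,2,2,2,2,2,2,2],
  "delta_pos": [
    [0,0,0],
    [0,0,0],
    [0,0,0],
    [0,0,0],
    [0,0,0],
    [0,0,0],
    [0,0,0],
    [0,0,0],
    [0,0,0],
    [0,0,0],
    [0,0,0],
    [0,0,0],
    [0,0,0],
    [0,0,0],
    [0,0,0],
    [0,0,0],
    [0,0,0],
    [0,0,0],
    [0,0,0],
    [0,0,0]
  ],
  "angular": [
    [0,0,-0.07],
    [0,0,-0.14],
    [0,0,-0.14],
    [0,0,-0.14],
    [0,0,-0.14],
    [0,0,-0.14],
    [0,0,-0.14],
    [0,0,-0.14],
    [0,0,-0.14],
    [0,0,-0.14],
    [0,0,-0.14],
    [0,0,-0.14],
    [0,0,-0.14],
    [0,0,-0.14],
    [0,0,-0.14],
    [0,0,-0.14],
    [0,0,-0.14],
    [0,0,-0.14],
    [0,0,-0.14],
    [0,0,-0.07]
  ]
}}

```text
clock: 11.6
position: [0.5065, 0.1007, 0.2121]
ee_rot: [0.561, -3.09, 0.001]
force: [0.7, 0.2, -2.9]
width: 0.257
gripper_force: 50.0
```

```bash
python3 d.py .5065 .103 .213 2.0
python3 - <<'E'
from m import *
s=shots()
a=s["scene"]["frame"][90:240,250:520]; b=s["top"]["frame"][140:290,140:410]
cv2.imwrite("pics/over.png",np.vstack([cv2.resize(v,(540,300)) for v in(a,b)])[:,:,::-1])
E
```

```text
t 11.6 pos [0.5065 0.1007 0.2121] th 1.9298579451026066 tilt 0.0015232425366747619 q [-0.6175  0.2778  0.4008  1.8789 -0.1256  1.0108  1.7664] F [ 0.6545  0.1943 -2.9103] w 2.359016407032273 49.96492266654968
delta tool cm [-0.0808  0.213  -0.0942]
turn z -0.07014205489739345
```

View pics/over.png

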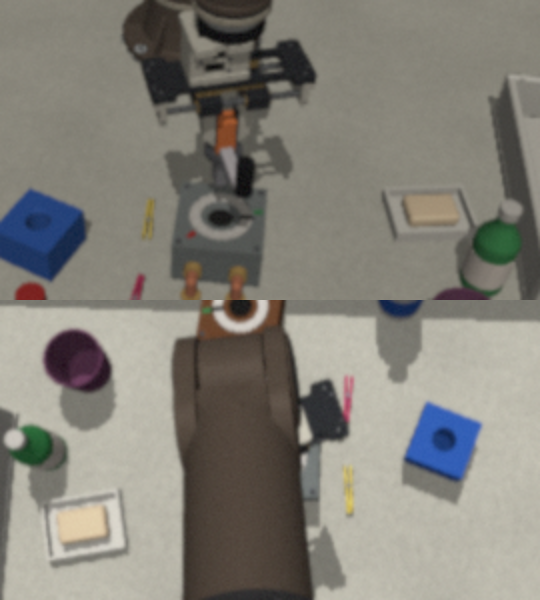

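The crank hangs over the grey valve with its knob at scene (371,178); in the top view the arm hides it. I check the crank axis from the knob in the scene view, then settle.

Request:
{"method": "carry_out", "body": {
  "claw": [2,2,2],
  "delta_pos": [
    [-0.08,0.2,0],
    [0,0,0],
    [0,0,0]
  ],
  "angular": [
    [0,0,0],
    [0,0,0],
    [0,0,0]
  ]
}}

```text
clock: 12.0
position: [0.5066, 0.1049, 0.2126]
ee_rot: [0.555, -3.092, 0.0]
force: [-0.3, -0.0, -3.2]
width: 0.258
gripper_force: 50.0
```

```bash
python3 - <<'E'
from m import *
from d import to
o=to(.5065,.103,.213,2.0)
M=R.from_rotvec(o["ee_rot"]).as_matrix(); th=np.arctan2(M[1,1],M[0,1]); z=o["position"][2]+.0254; y=th-np.pi/2
u=np.array([np.cos(y),np.sin(y)])
im=shots()["scene"]
for t2 in(45,55,65):
    c,a=blob(im,lambda h:h[...,2]<t2,(372,178),14); k=solve(im,c,lambda x,y:cyl(x,y,.011,z-.02,z+.025),[.59,.13]); print(c,a,k,k-.09*u)
c,a=blob(im,orange,(364,157),20); k=solve(im,c,lambda x,yy:box(x,yy,y,.012,z-.04,z+.01),[.5,.1]); print(c,a,k)
E
```

```text
t 12.0 pos [0.5066 0.1049 0.2126] th 1.9258308882242343 tilt 0.0002821301721922541 q [-0.6242  0.2783  0.4003  1.8768 -0.1265  1.0114  1.7555] F [-0.2641 -0.0047 -3.2284] w 2.3656422387859135 49.96557176113129
delta tool cm [ 0.0784 -0.1751 -0.042 ]
turn z -0.0741691117757659
[373.4837 178.5033] 153 [0.6006 0.1359] [0.5162 0.1046]
[373.5621 178.4379] 169 [0.6004 0.1361] [0.516  0.1048]
[372.2372 179.0744] 215 [0.6028 0.1333] [0.5184 0.102 ]
[364.5301 154.8916] 166 [0.505  0.1075]
```

```bash
python3 - <<'E'
from m import *
im=shots()["scene"]
f=cv2.resize(im["frame"][135:225,320:420],(800,720),interpolation=cv2.INTER_CUBIC)[:600]
cv2.imwrite("pics/z.png",f[:,:,::-1])
for l in("knob","grip","mouth","crank","collar"):
    print(l,[(round(r["conf"],2),np.round(np.array(r["centre"])*[640,400],1)) for r in arm.place_of(l,im)[:3]])
r=arm.trace("crank",im)
if r: ys,xs=np.nonzero(r[0]["region"]); print(xs.min(),xs.max(),ys.min(),ys.max())
p=arm.observe()["position"]
for dz in(-.073,-.023,-.019+.038,.0254): print(dz,proj(im,p+[0,0,dz]))
print(proj(im,[.5065,.103,.07]))
E
```

```text
knob [(0.71, array([373.2, 176.5])), (0.46, array([158.9, 224.8]))]
grip [(0.92, array([364.1, 152.6]))]
mouth [(0.78, array([361.9, 193.8])), (0.59, array([380.8, 274.2])), (0.54, array([374.8, 176. ]))]
crank [(0.64, array([364.8, 180.6])), (0.23, array([360.2, 197.4]))]
collar [(0.74, array([363.9, 166.5])), (0.54, array([374.5, 176.6]))]
354 379 145 188
-0.073 [361.81699953 179.63484335]
-0.023 [362.76618728 165.41277131]
0.019 [363.60603511 152.70840412]
0.0254 [363.73757003 150.70815083]
[359.83342277 197.85690461]
```

View pics/z.png

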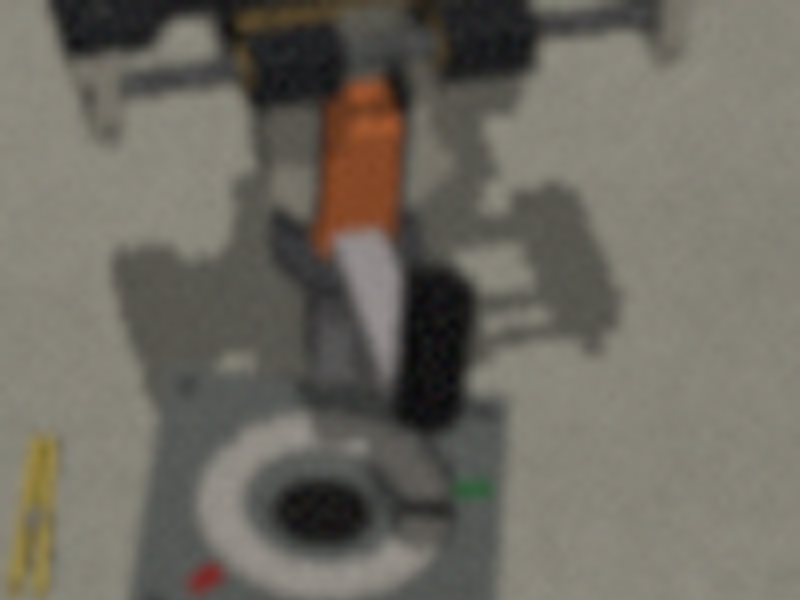

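The zoom shows the orange grip at about (365,155) and the knob centred at (374.5,178), slightly lower than expected, so the crank may have drooped or slipped. I turn it side-on to the camera to measure the tilt.

Request:
{"method": "carry_out", "body": {
  "claw": [2,2,2,2,2,2,2,2,2,2,2,2,2,2,2,2,2,2],
  "delta_pos": [
    [0,0,0],
    [0,0,0],
    [0,0,0],
    [0,0,0],
    [0,0,0],
    [0,0,0],
    [0,0,0],
    [0,0,0],
    [0,0,0],
    [0,0,0],
    [0,0,0],
    [0,0,0],
    [0,0,0],
    [0,0,0],
    [0,0,0],
    [0,0,0],
    [0,0,0],
    [0,0,0]
  ],
  "angular": [
    [0,0,0.06],
    [0,0,0.13],
    [0,0,0.13],
    [0,0,0.13],
    [0,0,0.13],
    [0,0,0.13],
    [0,0,0.13],
    [0,0,0.13],
    [0,0,0.13],
    [0,0,0.13],
    [0,0,0.13],
    [0,0,0.13],
    [0,0,0.13],
    [0,0,0.13],
    [0,0,0.13],
    [0,0,0.05],
    [0,0,0],
    [0,0,0]
  ]
}}

```text
clock: 14.3
position: [0.5067, 0.1052, 0.2128]
ee_rot: [-2.223, -2.22, -0.0]
force: [-0.2, -0.1, -3.5]
width: 0.258
gripper_force: 50.0
```

```bash
python3 - <<'E'
from m import *
from d import to
o=to(.5065,.103,.213,0)
s=shots()
a=s["scene"]["frame"][130:210,300:420]; b=s["top"]["frame"][180:260,240:360]
cv2.imwrite("pics/side.png",np.hstack([cv2.resize(a,(800,534),interpolation=cv2.INTER_CUBIC)])[:,:,::-1])
M=R.from_rotvec(o["ee_rot"]).as_matrix(); th=np.arctan2(M[1,1],M[0,1]); y=th-np.pi/2
u=np.array([np.cos(y),np.sin(y),0]); ax=o["position"]-[0,0,.0726]
P=lambda r,z:(proj(s["scene"],ax+r*u+[0,0,z])-[300,130])*800/120
for r,z in((0,0),(0,.05),(0,.108),(0,.058),(.09,.068),(.09,.098),(.09,.118),(.09,.058)): print(r,z,P(r,z))
for l in("knob","grip"):
  for n in s: print(l,n,[(round(r["conf"],2),np.round(np.array(r["centre"])*[640,400],1)) for r in arm.place_of(l,s[n])[:2]])
E
```

```text
t 14.3 pos [0.5067 0.1052 0.2128] th -0.0010328205168438 tilt 0.00012856078019033397 q [-0.9381  0.3343  0.829   1.8982 -0.2859  1.0313  0.0114] F [-0.2153 -0.0661 -3.4774] w 2.3649040887161337 49.965548515319824
delta tool cm [-0.218  -0.0168 -0.0246]
turn z -0.0010328205168437243
0 0 [412.5571 330.1935]
0 0.05 [418.9013 235.3292]
0 0.108 [426.7248 117.0113]
0 0.058 [419.95  219.556]
0.09 0.068 [179.6278 176.0862]
0.09 0.098 [178.6632 114.6856]
0.09 0.118 [177.9964  72.3499]
0.09 0.058 [179.9401 196.0115]
knob scene [(0.66, array([325. , 147.9]))]
knob top [(0.64, array([309.3, 210.1]))]
grip scene [(0.85, array([362.8, 151.9]))]
grip top [(0.67, array([271.2, 210.5])), (0.25, array([275.5, 216.1]))]
```

View pics/side.png

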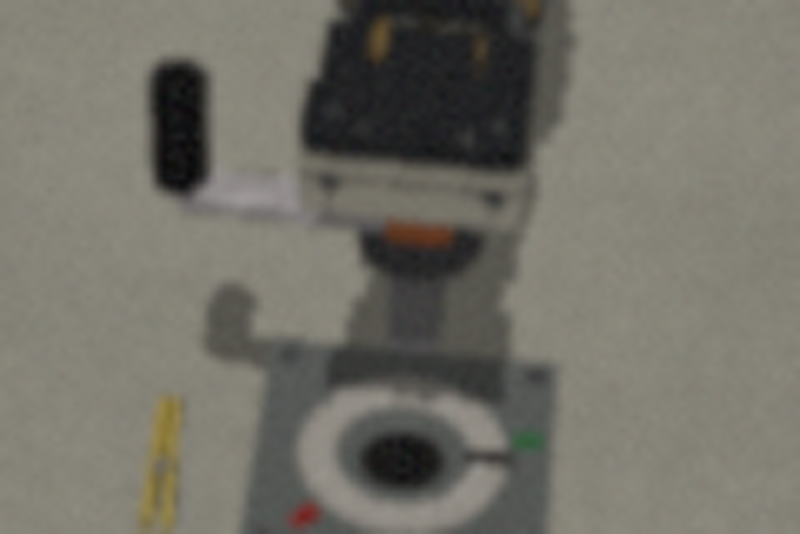

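Side view: the knob spans crop (152–207, 62–192) and the bit is at x≈415, matching the model with no droop or slip. The ring centre at (402,456) also fits the mouth estimate. One numeric check of both with the two cameras.

```bash
python3 - <<'E'
from m import *
np.set_printoptions(precision=4,suppress=True)
s=shots(); o=arm.observe(); p=o["position"]; z=p[2]-.0726
kx=p+np.array([0,-.09,.0254]); print("expect",kx[:2])
for n,pt in(("scene",(326,148)),("top",(309,211))):
    for th in(45,60):
        try:
            c,a=blob(s[n],lambda h:h[...,2]<th,pt,13); print(n,c,a,solve(s[n],c,lambda x,y:cyl(x,y,.011,z+.068,z+.118),kx[:2]))
        except Exception as e: print(n,e)
im=s["scene"]; H=cv2.cvtColor(im["frame"],cv2.COLOR_RGB2HSV)
for th in(110,118,125):
    f=(H[...,2]>th).astype(np.uint8); w=np.zeros_like(f); cv2.ellipse(w,(360,198),(18,14),0,0,360,1,-1); f&=w
    cc=np.vstack(cv2.findContours(f,cv2.RETR_EXTERNAL,cv2.CHAIN_APPROX_NONE)[0]); e=cv2.fitEllipse(cv2.convexHull(cc)); print(e[0],e[1],solve(im,np.array(e[0]),lambda x,y:cyl(x,y,.02,.071,.0711),[.5,.105]))
for n in s: 
    for l in("mouth",):
        for r in arm.place_of(l,s[n])[:3]: print(n,r["conf"],onz(s[n],r["centre"],.07))
E
```

```text
expect [0.5067 0.015 ]
scene [326.2368 148.3684] 114 [0.506  0.0136]
scene [326.4532 148.5755] 139 [0.5067 0.0143]
top [308.7059 211.2941] 34 [0.5051 0.0139]
top [308.5349 211.4186] 43 [0.5048 0.0143]
(359.04052734375, 198.62171936035156) (22.843660354614258, 33.24211120605469) [0.5103 0.1012]
(359.92730712890625, 198.1297149658203) (21.919193267822266, 31.11283302307129) [0.5082 0.1034]
(359.92364501953125, 198.1350555419922) (21.701908111572266, 30.614927291870117) [0.5082 0.1034]
scene 0.86 [0.5064 0.1055 0.07  ]
scene 0.83 [0.7369 0.1754 0.07  ]
scene 0.52 [ 0.3037 -0.0208  0.07  ]
top 0.96 [0.7419 0.1722 0.07  ]
top 0.75 [0.4963 0.1047 0.07  ]
```

Request:
{"method": "carry_out", "body": {
  "claw": [2,2,2,2,2,2,2,2],
  "delta_pos": [
    [-0.12,0.08,0],
    [0,0,2],
    [0,0,2],
    [0,0,2],
    [0,0,1.5],
    [0,0,1.3],
    [0,0,0],
    [0,0,0]
  ],
  "angular": [
    [0,0,0],
    [0,0,0],
    [0,0,0],
    [0,0,0],
    [0,0,0],
    [0,0,0],
    [0,0,0],
    [0,0,0]
  ]
}}

```text
clock: 15.6
position: [0.5077, 0.1037, 0.125]
ee_rot: [2.225, 2.218, -0.0]
force: [-0.6, -0.9, -3.0]
width: 0.262
gripper_force: 50.0
```

Request:
{"method": "carry_out", "body": {
  "claw": [2,2,2,2,2,2],
  "delta_pos": [
    [0,0,0.15],
    [0,0,0.15],
    [0,0,0.15],
    [0,0,0.1],
    [0,0,0],
    [0,0,0]
  ],
  "angular": [
    [0,0,0],
    [0,0,0],
    [0,0,0],
    [0,0,0],
    [0,0,0],
    [0,0,0]
  ]
}}

```text
clock: 16.2
position: [0.5074, 0.1038, 0.1192]
ee_rot: [-2.225, -2.218, 0.0]
force: [-0.4, 0.6, -3.1]
width: 0.259
gripper_force: 50.0
```

Request:
{"method": "carry_out", "body": {
  "claw": [2,2,2,2,2],
  "delta_pos": [
    [0,0,0.05],
    [0,0,0.05],
    [0,0,0.05],
    [0,0,0],
    [0,0,0]
  ],
  "angular": [
    [0,0,0],
    [0,0,0],
    [0,0,0],
    [0,0,0],
    [0,0,0]
  ]
}}

```text
clock: 16.7
position: [0.5078, 0.1038, 0.1182]
ee_rot: [2.225, 2.218, 0.001]
force: [-2.0, 0.1, 6.1]
width: 0.257
gripper_force: 50.0
```

Request:
{"method": "carry_out", "body": {
  "claw": [2,2,2,2,2,2,2,2],
  "delta_pos": [
    [0,0,-0.02],
    [0,0,0],
    [0,0,0],
    [0,0,0],
    [0,0,0],
    [0,0,0],
    [0,0,0],
    [0,0,0]
  ],
  "angular": [
    [0,0,-0.05],
    [0,0,-0.05],
    [0,0,-0.05],
    [0,0,-0.05],
    [0,0,-0.05],
    [0,0,-0.05],
    [0,0,-0.05],
    [0,0,0]
  ]
}}

```text
clock: 17.5
position: [0.508, 0.1035, 0.1182]
ee_rot: [1.804, 2.571, 0.001]
force: [-0.3, -1.8, 2.0]
width: 0.258
gripper_force: 50.0
```

Request:
{"method": "carry_out", "body": {
  "claw": [2,2,2,2,2,2,2],
  "delta_pos": [
    [0,0,0],
    [0,0,0],
    [0,0,0],
    [0,0,0],
    [0,0,0],
    [0,0,0],
    [0,0,0]
  ],
  "angular": [
    [0,0,-0.05],
    [0,0,-0.05],
    [0,0,-0.05],
    [0,0,-0.05],
    [0,0,-0.05],
    [0,0,0],
    [0,0,0]
  ]
}}

```text
clock: 18.2
position: [0.5072, 0.1038, 0.1177]
ee_rot: [-1.473, -2.774, 0.0]
force: [0.2, 0.5, -2.7]
width: 0.259
gripper_force: 50.0
```

Request:
{"method": "carry_out", "body": {
  "claw": [2,2,2,2],
  "delta_pos": [
    [0,0,0.03],
    [0,0,0.03],
    [0,0,0],
    [0,0,0]
  ],
  "angular": [
    [0,0,0],
    [0,0,0],
    [0,0,0],
    [0,0,0]
  ]
}}

```text
clock: 18.6
position: [0.5074, 0.1038, 0.1174]
ee_rot: [-1.47, -2.776, 0.0]
force: [-1.4, -1.2, 0.8]
width: 0.26
gripper_force: 50.0
```

Request:
{"method": "carry_out", "body": {
  "claw": [2,2,2,2,2],
  "delta_pos": [
    [0,0,0],
    [0,0,0],
    [0,0,0.05],
    [0,0,0],
    [0,0,0]
  ],
  "angular": [
    [0,0,-0.04],
    [0,0,-0.04],
    [0,0,0],
    [0,0,0],
    [0,0,0]
  ]
}}

```text
clock: 19.1
position: [0.5073, 0.1038, 0.1166]
ee_rot: [-1.359, -2.832, 0.0]
force: [-1.3, -0.1, -2.5]
width: 0.26
gripper_force: 50.0
```

Dropping. I feed further in with small steps.

Request:
{"method": "carry_out", "body": {
  "claw": [2,2,2,2,2],
  "delta_pos": [
    [0,0,0.05],
    [0,0,0.05],
    [0,0,0.05],
    [0,0,0],
    [0,0,0]
  ],
  "angular": [
    [0,0,0],
    [0,0,0],
    [0,0,0],
    [0,0,0],
    [0,0,0]
  ]
}}

```text
clock: 19.6
position: [0.5074, 0.1038, 0.1152]
ee_rot: [-1.358, -2.833, 0.0]
force: [-0.4, -1.1, -3.7]
width: 0.258
gripper_force: 50.0
```

Request:
{"method": "carry_out", "body": {
  "claw": [2,2,2,2,2,2,2],
  "delta_pos": [
    [0,0,0.06],
    [0,0,0.06],
    [0,0,0.06],
    [0,0,0.06],
    [0,0,0.06],
    [0,0,0],
    [0,0,0]
  ],
  "angular": [
    [0,0,-0.02],
    [0,0,0],
    [0,0,0],
    [0,0,0],
    [0,0,0],
    [0,0,0],
    [0,0,0]
  ]
}}

```text
clock: 20.3
position: [0.5074, 0.1038, 0.1122]
ee_rot: [-1.329, -2.846, 0.0]
force: [-0.8, -1.5, -3.2]
width: 0.255
gripper_force: 50.0
```

```bash
python3 d.py .5074 .1038 .0926 0.5
```

```text
t 20.3 pos [0.5074 0.1038 0.1122] th 0.6968661989039496 tilt 0.00021576676610061474 q [-0.7066  0.4279  0.5388  1.9996 -0.3036  0.7925  0.705 ] F [-0.7553 -1.4583 -3.1902] w 2.3427959629386312 49.965105056762695
delta tool cm [-0.001   0.0051  1.9636]
turn z 0.19686619890394974
```

Free travel 7 mm below the rim; I continue down.

Request:
{"method": "carry_out", "body": {
  "claw": [2,2,2,2,2,2,2,2],
  "delta_pos": [
    [0,0,0.12],
    [0,0,0.12],
    [0,0,0.12],
    [0,0,0.12],
    [0,0,0.12],
    [0,0,0.12],
    [0,0,0],
    [0,0,0]
  ],
  "angular": [
    [0,0,0],
    [0,0,0],
    [0,0,0],
    [0,0,0],
    [0,0,0],
    [0,0,0],
    [0,0,0],
    [0,0,0]
  ]
}}

```text
clock: 21.1
position: [0.5073, 0.1038, 0.105]
ee_rot: [-1.329, -2.846, 0.0]
force: [-1.8, -1.7, -4.2]
width: 0.258
gripper_force: 50.0
```

Request:
{"method": "carry_out", "body": {
  "claw": [2,2,2,2,2,2,2,2,2],
  "delta_pos": [
    [0,0,0.15],
    [0,0,0.15],
    [0,0,0.15],
    [0,0,0.15],
    [0,0,0.15],
    [0,0,0.15],
    [0,0,0.15],
    [0,0,0],
    [0,0,0]
  ],
  "angular": [
    [0,0,0],
    [0,0,0],
    [0,0,0],
    [0,0,0],
    [0,0,0],
    [0,0,0],
    [0,0,0],
    [0,0,0],
    [0,0,0]
  ]
}}

```text
clock: 22.0
position: [0.5073, 0.1038, 0.0944]
ee_rot: [-1.329, -2.846, 0.0]
force: [-1.9, -1.4, -5.3]
width: 0.259
gripper_force: 50.0
```

Request:
{"method": "carry_out", "body": {
  "claw": [2,2,2,2,2],
  "delta_pos": [
    [0,0,0.06],
    [0,0,0.06],
    [0,0,0.05],
    [0,0,0],
    [0,0,0]
  ],
  "angular": [
    [0,0,0],
    [0,0,0],
    [0,0,0],
    [0,0,0],
    [0,0,0]
  ]
}}

```text
clock: 22.5
position: [0.5074, 0.1038, 0.0929]
ee_rot: [-1.329, -2.846, 0.0]
force: [-3.2, -1.7, -1.8]
width: 0.258
gripper_force: 50.0
```

Request:
{"method": "carry_out", "body": {
  "claw": [2,2,2,2,2,2,2,2,2,2,2,2,2,2,2,2,2,2,2,2],
  "delta_pos": [
    [0.02,-0.05,0.01],
    [0,0,0],
    [0,0,0],
    [0,0,0],
    [0,0,0],
    [0,0,0],
    [0,0,0],
    [0,0,0],
    [0,0,0],
    [0,0,0],
    [0,0,0],
    [0,0,0],
    [0,0,0],
    [0,0,0],
    [0,0,0],
    [0,0,0],
    [0,0,0],
    [0,0,0],
    [0,0,0],
    [0,0,0]
  ],
  "angular": [
    [0,0,0],
    [0,0,0.05],
    [0,0,0.05],
    [0,0,0.08],
    [0,0,0.08],
    [0,0,0.08],
    [0,0,0.08],
    [0,0,0.08],
    [0,0,0.08],
    [0,0,0.08],
    [0,0,0.08],
    [0,0,0.08],
    [0,0,0.08],
    [0,0,0.08],
    [0,0,0.08],
    [0,0,0.08],
    [0,0,0.08],
    [0,0,0.08],
    [0,0,0],
    [0,0,0]
  ],
  "force": 60
}}

```text
clock: 24.5
position: [0.507, 0.1039, 0.0928]
ee_rot: [2.779, 1.465, 0.0]
force: [-2.3, -0.7, -3.8]
width: 0.261
gripper_force: 60.0
```

```bash
python3 d.py .507 .1036 .0926 -2; python3 - <<'E'
from m import *
print(arm.observe()["ft_torque"])
im=shots()["scene"]; b=im["frame"][150:240,300:420]
cv2.imwrite("pics/turn.png",cv2.resize(b,(800,600),interpolation=cv2.INTER_CUBIC)[:,:,::-1])
E
```

```text
t 24.5 pos [0.507  0.1039 0.0928] th -0.6003837551081725 tilt 0.00011656835732041543 q [-0.9304  0.5558  0.891   2.0346 -0.5911  0.8275 -0.2943] F [-2.3473 -0.674  -3.8368] w 2.398095628820496 59.96495962142944
delta tool cm [-0.0224  0.0183  0.0173]
turn z 1.3996162448918277
[-0.35999756  0.78290068  0.00398673]
```

View pics/turn.png

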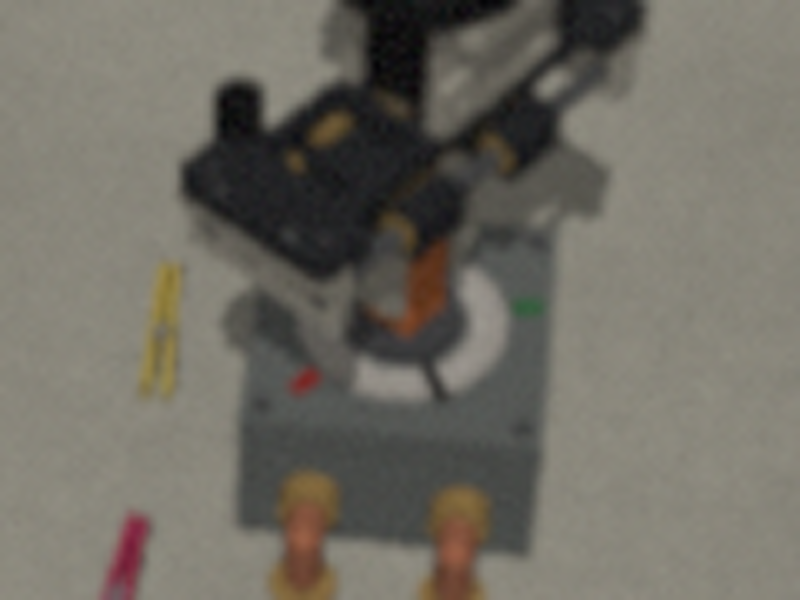

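The pointer is at crop (437,380), turning clockwise towards red at (305,380), with about 1.35 rad to go. The collar is on the valve.

Request:
{"method": "carry_out", "body": {
  "claw": [2,2,2,2,2,2,2,2,2,2,2,2,2,2,2,2,2],
  "delta_pos": [
    [0,0,0],
    [0,0,0],
    [0,0,0],
    [0,0,0],
    [0,0,0],
    [0,0,0],
    [0,0,0],
    [0,0,0],
    [0,0,0],
    [0,0,0],
    [0,0,0],
    [0,0,0],
    [0,0,0],
    [0,0,0],
    [0,0,0],
    [0,0,0],
    [0,0,0]
  ],
  "angular": [
    [0,0,0.08],
    [0,0,0.08],
    [0,0,0.08],
    [0,0,0.08],
    [0,0,0.08],
    [0,0,0.08],
    [0,0,0.08],
    [0,0,0.08],
    [0,0,0.08],
    [0,0,0.08],
    [0,0,0.08],
    [0,0,0.08],
    [0,0,0.08],
    [0,0,0.08],
    [0,0,0.08],
    [0,0,0],
    [0,0,0]
  ]
}}

```text
clock: 26.3
position: [0.5071, 0.1033, 0.0928]
ee_rot: [3.12, -0.36, 0.0]
force: [-1.6, -2.4, -4.7]
width: 0.257
gripper_force: 60.0
```

```bash
python3 d.py .507 .1036 .0926 -2; python3 - <<'E'
from m import *
print(arm.observe()["ft_torque"])
im=shots()["scene"]; b=im["frame"][150:240,300:420]
cv2.imwrite("pics/turn2.png",cv2.resize(b,(800,600),interpolation=cv2.INTER_CUBIC)[:,:,::-1])
E
```

```text
t 26.3 pos [0.5071 0.1033 0.0928] th -1.8002527541723288 tilt 0.0006903834649883093 q [-1.0803  0.7299  1.21    2.0437 -0.8422  0.9891 -1.2269] F [-1.6388 -2.4156 -4.7263] w 2.3566526140192736 59.965780377388
delta tool cm [-0.0157 -0.0259  0.0189]
turn z 0.19974724582767145
[-0.93429172  0.71466667  0.05879543]
```

View pics/turn2.png

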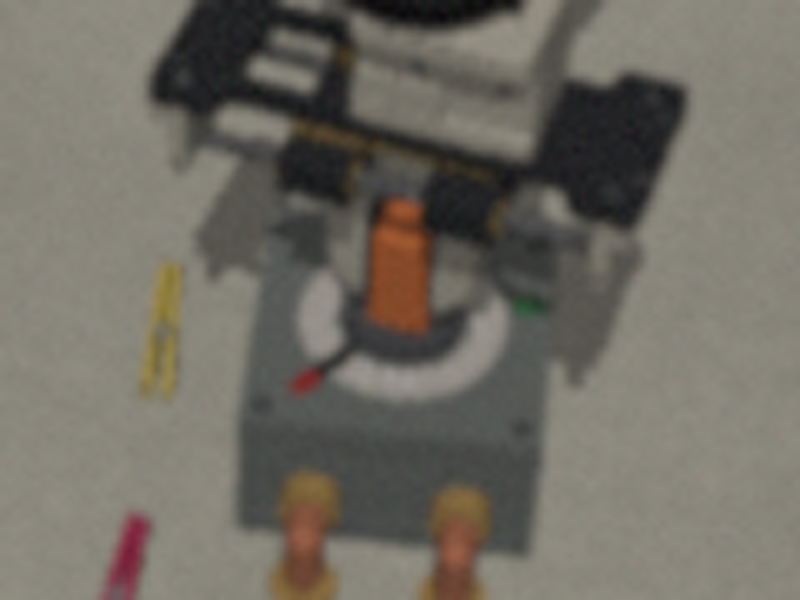

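The pointer now lines up with the red mark at crop (310,378). I nudge it to feel the stop.

Request:
{"method": "carry_out", "body": {
  "claw": [2,2,2,2],
  "delta_pos": [
    [0,0,0],
    [0,0,0],
    [0,0,0],
    [0,0,0]
  ],
  "angular": [
    [0,0,0.03],
    [0,0,0.03],
    [0,0,0],
    [0,0,0]
  ]
}}

```text
clock: 26.8
position: [0.5071, 0.1034, 0.0928]
ee_rot: [3.107, -0.456, 0.0]
force: [-1.7, -5.4, -5.0]
width: 0.256
gripper_force: 60.4
```

```bash
python3 d.py .507 .1036 .0926 -2; python3 -c "
from h import *
o=arm.observe();print(o['ft_torque'],o['joint_efforts'])"
```

```text
t 26.8 pos [0.5071 0.1034 0.0928] th -1.8622174209436306 tilt 0.0010179547475637084 q [-1.0847  0.7385  1.2217  2.0436 -0.8511  0.9976 -1.2797] F [-1.6847 -5.3612 -5.0409] w 2.3458843819100945 60.42813241481781
delta tool cm [-0.0151 -0.0133  0.0219]
turn z 0.1377825790563696
[-1.37099802  0.57410635  1.22575728] [ -1.09861873 -55.51127672  20.47304928 -21.61430776  -2.49532409
   0.56344349  -1.28858484]
```

Torque has risen to 1.2 N m, so it is at the stop. I relieve the torque within the play, then release and rise.

Request:
{"method": "carry_out", "body": {
  "claw": [2,2,9,9,9,9,9,9,9,9,9],
  "delta_pos": [
    [0,0,0],
    [0,0,0],
    [0,0,0],
    [0,0,0],
    [0,0,0],
    [0,0,0],
    [0,0,0],
    [0,0,0],
    [0,0,0],
    [0,0,0],
    [0,0,0]
  ],
  "angular": [
    [0,0,-0.06],
    [0,0,0],
    [0,0,0],
    [0,0,0],
    [0,0,0],
    [0,0,0],
    [0,0,0],
    [0,0,0],
    [0,0,0],
    [0,0,0],
    [0,0,0]
  ]
}}

```text
clock: 27.9
position: [0.5069, 0.1037, 0.0928]
ee_rot: [-3.12, 0.364, -0.0]
force: [0.2, -0.0, 0.5]
width: 0.964
gripper_force: 0.0
```

Request:
{"method": "carry_out", "body": {
  "claw": [9,9,9,9,9,9,9,9,9,9,9],
  "delta_pos": [
    [0,0,-1],
    [0,0,-2],
    [0,0,-2],
    [0,0,-2],
    [0,0,-2],
    [0,0,-2],
    [0,0,-2],
    [0,0,-2],
    [0,0,-2],
    [0,0,0],
    [0,0,0]
  ],
  "angular": [
    [0,0,0],
    [0,0,0],
    [0,0,0],
    [0,0,0],
    [0,0,0],
    [0,0,0],
    [0,0,0],
    [0,0,0],
    [0,0,0],
    [0,0,0],
    [0,0,0]
  ]
}}

```text
clock: 29.0
position: [0.507, 0.1036, 0.2633]
ee_rot: [-3.119, 0.364, -0.001]
force: [0.1, 0.3, 0.2]
width: 0.978
gripper_force: 0.0
```

```bash
python3 d.py .507 .1036 .26 -2; python3 - <<'E'
from m import *
im=shots()["scene"]; b=im["frame"][150:240,300:420]
cv2.imwrite("pics/end.png",cv2.resize(b,(800,600),interpolation=cv2.INTER_CUBIC)[:,:,::-1])
E
```

```text
t 29.0 pos [0.507  0.1036 0.2633] th -1.8031432929440652 tilt 0.0012404831859087592 q [-1.2093  0.4359  1.2917  1.8388 -0.4498  1.2104 -1.5795] F [0.0988 0.2543 0.1792] w 8.979782835423885 0.0
delta tool cm [ 0.0006 -0.0002  0.3255]
turn z 0.19685670705593505
```

View pics/end.png

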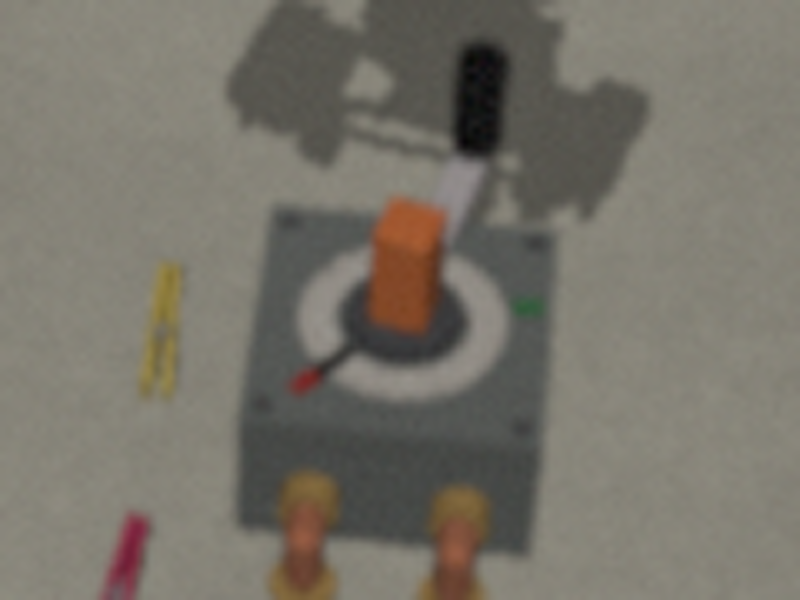

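The crank stands upright with its collar flush at crop (405,330), the pointer is on the red mark at (310,378), and the pegs are undisturbed. I hand the job in.

```bash
python3 -c "
from cell import arm
print(arm.sign_off())"
```

```text
the job is handed in; nothing more can be done
None
```

The crank is seated flush in the grey valve, turned clockwise until the dial reached the red mark at its stop, and released; the job is handed in (29 s on the clock), but the hand-in returned no verdict.

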